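# Tip the tube rack onto the filling plate, wells up

### The job

The big white tube rack stands on edge in front of the filling station with its wells facing sideways. Push it up against the front edge of the low steel plate and tip it over that edge, under the rod frame, so that it lies on the plate with its wells facing up; then push it along the plate until it rests square against the back stop, the whole of it on the plate. Do not knock the rod frame, and leave the other things on the bench where they are.

Things in the scene. Friction and masses are not known exactly. Their poses are not given: they have to be found in the camera images.
- station: Fixed filling station. Origin at bench level in the middle of the plate's front edge; z up, x level from the front edge to the back stop (the way to push), y along the edge. Steel plate 10 mm high, x 0 to 170 mm, 250 mm wide. Back stop: aluminium bar across the plate, its face at x = 150 mm, its top 40 mm above the bench.
- frame: Rod frame fixed to the station, same axes. Origin at bench level under the rod, at x = -5 mm, y = 0 of the station. Steel rod 16 mm thick, 400 mm long, along y, its middle 205 mm above the bench, on uprights 14 mm thick at y = -180 and 180 mm, each with a 26 mm clamp block at the rod and a foot 90 (x) x 50 (y) x 10 mm.
- rack: Big white plastic tube rack, a loose closed block of 0.4 to 0.8 kg. Origin: centre of the face it stands on at the start. 96 mm along its x, 150 along y, 130 along z (up at first). Twelve dark wells in its -x face (treat it as flat), which looks away from the station; its +x face starts 30 to 90 mm from the plate. Tipped: -x up, z along the station's x; past 45 degrees it falls by itself.
- rack_center (a point): Centre of the big rack (65 mm along its z from the origin). When the job is done it is 58 mm above the bench and at x = 85 mm of the station.
- rack_wells (a point): Centre of the big rack's face with the wells (48 mm along its -x from its centre). Sliding the rack takes up to about 12 N; tipping it by a push near the top of this face takes 3 to 8 N.
- small_rack: Bystander: small white tube rack, 60 x 110 x 50 mm high, eight small wells on top. Origin at the centre of its underside.
- wash_bottle: Bystander: white wash bottle with blue cap, 64 mm wide, 130 mm high. Origin at the centre of its underside.
- beaker: Bystander: glass beaker, 72 mm wide, 85 mm high. Origin at the centre of its underside.
- amber_jar: Bystander: amber glass jar with black cap, 60 mm wide, 85 mm high. Origin at the centre of its underside.
- spatula: Bystander: spatula with long handle, 190 mm long, lying on the bench. Origin at the centre of its underside.
Mind the look-alikes: they are no part of the job. Leave any yellow look-alike of the rack alone.

How it is judged (in metres and radians):
On the way, in this order (a step that is already met when the one before it is completed fails the run):
1. the rack, bearing on the plate, is leaned over more than 20 degrees towards the back stop (angle between rack's own x axis and vertical above 1.92 rad and contact force between rack and station above 0.5 N).
2. the rack rests on the plate against the back stop, wells up (angle between rack's own x axis and vertical above 3.04 rad and x of rack_center in the frame of station between 0.077 and 0.09 m and y of rack_center in the frame of station between -0.048 and 0.048 m and z of rack_center in the frame of station between 0.053 and 0.063 m and angle between the z axis of rack and the x axis of station, either way round below 0.1 rad), for 0.2 s.
At the end, for the whole second after the job is handed in: The rack lies still and level on the plate with its wells up (within 6 degrees), its far face within 8 mm of the back stop, square to the station within 0.1 rad, its centre within 48 mm of the plate's centre line (so that no side overhangs) (all of step 2 and linear speed of rack below 0.01 m/s); the robot touches nothing.
It fails at once if the rod frame is knocked (more than 4 N from the robot) (contact force between any of the arm, the fingers and frame above 4 N).
It fails at once if a bystander is moved more than 30 mm (distance of any of small_rack, wash_bottle, beaker, amber_jar, spatula from where it was at the start of the episode above 0.03 m).
It also fails if it takes over 50 s, if anything falls off the work surface, if the arm or the gripper's body presses on something with over 40 N, if the wrist force passes 120 N, or if a joint passes its speed limit or range.

### The arm

A 6-joint arm with a two-finger parallel gripper is mounted at the origin on the work surface. World frame = base frame: x ahead of the robot, y to its left, z up, the work surface at z = 0. Lengths are in mm, angles in rad, forces in N, time in s.
With the tool pointing down it reaches from about 350 to 875 mm from the base axis. Payload 4.2 kg.
Tool frame: the origin (TCP) lies on the mounting face of the last link; the fingertips stand 173 mm ahead of it and the grasp point (between the pads) lies grip_point_offset ahead of it (grip_point_offset is the distance from the TCP to the grasp point, in mm); z points along the fingers, y is the line along which they close (so a half turn about z gives the same grasp; the last joint's range is limited). The gripper opens to 85 mm and grips with 20 to 120 N. Pads are 22 mm wide; open, the fingers measure 114 mm over their backs; the gripper's body (76 mm by 85 mm) begins 54 mm behind the grasp point. The pads swing forward as they close: fully open they stand 13 mm farther back than shut.
Start: joints at [-0.889, 0.385, 0.008, 0, -1.194, -0.259], TCP at [256.46, -569.937, 404.712] pointing down, gripper open.
Joint ranges: [-3.14, 3.14], [-1.21, 2.06], [-1.07, 1.41], [-3.16, 2.05], [-2.99, -0.16], [-3.1, 3.1]. Speed limits (rad/s): [2.79, 2.79, 3.14, 3.14, 3.14, 3.14].

### API

Orientations are given as a unit quaternion [x, y, z, w].
In Python, from bench import read_state, get_image, job_done, recognise, place_of, grip_point_offset gives the robot as it stands. The module is installed in compiled form; this text tells all that it offers.
- The arm moves only by the tool carry_out, never from a script. Its arguments are lists of equal length, an entry for each row: "slide": the shift along the tool's x, y, z in m, a list of three; "roll": the turn about the tool's z in degrees; "claw": the finger opening in m, from 0 to 0.0854. A call has 1 to 8 rows; each row is the pose to reach, as a shift and turn from the pose commanded when the call began, along the tool's axes at that moment; what a row does not reach only later rows make up. A row lasts 1/8 s, in which the tool goes at most 62.5 mm and 10.7 degrees, less where a joint would pass 70% of its speed; a pose out of reach is approached as far as the arm can. A call with a gripper value outside its range is refused whole. The fingers move at their own pace and stop on an object; the grip force is fixed at half the most. Time passes only in rows, so rows that repeat a pose let the fingers close. It gives the time, the measured TCP pose, the force, the opening and the grip force at its end, in the units of the state.
- read_state(): the state, without advancing time (a new reading comes with each control period).
- get_image(name): name is "side" or "top"; returns a dict with "img" (420x560x3 uint8, red, green, blue), "z_map" (420x560 float32, mm along the optical axis (not along the pixel's ray), 0 where there is no reading), "mtx" (3x3 intrinsics, pixels), "world_from_camera" (4x4, takes a point from camera to world coordinates). Camera axes: x right, y up, looking along -z (the intrinsics and any distortion apply to the point x, -y, -z); pixel columns grow to the right and rows downward; lengths in mm; the calibration is good to about 2 mm. A picture is of the moment at which its call begins.
- job_done(): hands the job in; it is judged then, once.
Trained networks look in a picture, given as the dict that the camera call returned (one of the last four; its "shot" number tells which), for a name from the list of things; names that differ only in an ending like _2 or _b are one class to them, and where a whole thing is asked for, a point or a joint stands for the part that bears it (a point fixed in the world has none). Each returns a list of dicts, best first, with "conf" (0 to 1); they miss things now and then, are a little off and sometimes report something else, mostly with a low value. They report only what shows in the picture. A call takes as long as a camera call. They do not tell look-alikes from the thing itself.
- recognise(picture, thing): "at" ([column, row] in pixels, amid what is visible of it).
- place_of(picture, thing): "at" ([column, row] in pixels: a listed point, or the origin of a listed thing).
The state is a dict: "clock": time; "joints": joint angles; "joint_vel": joint speeds; "joint_efforts": joint torques, N m; "position": TCP position; "ee_rot": TCP orientation; "contact_force": force on the tool from outside, world axes, zero at the start; "wrist_torque": the same for the moment, N m; "gripper_width": finger opening in mm; "grasp_force": force on a finger pad.
Only numpy, scipy, OpenCV 4.12 (cv2) and the standard library are available. Lean on these libraries where they do the work, as an engineer would, in place of code of your own. Each camera call takes 0.05 s, during which the arm holds its last target. There are 200 camera calls.

## Working session

There is one attempt and no reset: what is moved stays moved. The work goes in short steps, Python scripts to look and compute and a tool call to move; the robot and the scene stay as the last step left them, time stands still between calls to the robot, and variables do not carry over. Pictures are saved under pics/ and viewed, at most 10 in all, crops included, and the job is handed in when it is done.

Besides the shell and the picture viewer there is one more tool, called after "Emit:" as a command line: name --pt "numbers of a row" for each row, then --argument value for the rest. carry_out: Moves the arm, as the interface text tells. Its arguments: {"type":"object","properties":{"slide":{"type":"array"},"roll":{"type":"array"},"claw":{"type":"array"}},"required":["slide","roll","claw"]}

```bash
mkdir -p pics; cat > h.py <<'E'
import numpy as np, cv2
from bench import *
def w(p,uv,r=3):
    u,v=int(round(uv[0])),int(round(uv[1])); z=p["z_map"][max(0,v-r):v+r+1,max(0,u-r):u+r+1]; z=z[z>0]
    return at(p,uv,np.median(z)) if len(z) else None
def at(p,uv,d):
    K=p["mtx"]; c=np.array([(uv[0]-K[0,2])/K[0,0]*d,-(uv[1]-K[1,2])/K[1,1]*d,-d,1]); return (p["world_from_camera"]@c)[:3]
def cloud(p):
    K=p["mtx"]; d=p["z_map"]; v,u=np.mgrid[:d.shape[0],:d.shape[1]]
    c=np.stack([(u-K[0,2])/K[0,0]*d,-(v-K[1,2])/K[1,1]*d,-d,np.ones_like(d)],-1); return (c@p["world_from_camera"].T)[...,:3]
E
python3 - <<'E'
from h import *
print(grip_point_offset, read_state())
for n in("top","side"):
    p=get_image(n); cv2.imwrite(f"pics/{n}0.png",p["img"][...,::-1]); np.savez(f"{n}0.npz",**{k:p[k] for k in("img","z_map","mtx","world_from_camera")})
    print(n,p["world_from_camera"].round(3).tolist())
    for t in "station frame rack rack_center rack_wells small_rack wash_bottle beaker amber_jar spatula".split():
        for q in place_of(p,t)[:2]: print(t,q["conf"],q["at"],np.round(w(p,q["at"])) if w(p,q["at"]) is not None else None)
E
```

```text
154.70000000000002 {'clock': 0.0, 'joints': array([-8.89393133e-01,  3.85526888e-01,  6.61913249e-03, -4.97892305e-04,
       -1.19400734e+00, -2.58623895e-01]), 'joint_vel': array([ 0.00019969, -0.00136456, -0.00056812, -0.00053524, -0.00119568,
        0.00049164]), 'joint_efforts': array([-2.44878529e-04, -3.92285228e+01,  1.88398486e+01,  4.18628454e+00,
       -4.67017599e-03, -8.67783179e-07]), 'position': array([ 256.39053872, -569.75347553,  403.63663635]), 'ee_rot': array([-2.09728897e-01,  9.77758975e-01,  1.04929997e-03, -2.73498157e-04]), 'contact_force': array([0.08476361, 0.17630738, 0.81483241]), 'wrist_torque': array([-0.03432016, -0.0298071 ,  0.01569699]), 'grasp_force': 0.0, 'gripper_width': 85.68774766281777}
top [[-0.003, 0.996, -0.087, 391.232], [-1.0, -0.003, 0.005, -74.434], [0.005, 0.087, 0.996, 1397.718], [0.0, 0.0, 0.0, 1.0]]
station 0.56 [232.2, 210.6] [539.  37.   6.]
rack 0.97 [319.8, 302.7] [ 307. -180.  130.]
rack 0.84 [261.7, 213.5] [519. -44. 130.]
rack_center 0.74 [425.6, 210.1] [ 526. -436.  129.]
rack_center 0.59 [436.7, 292.2] [ 331. -457.  130.]
[... 319 characters left out ...]
620. 313.   4.]
spatula 0.63 [111.2, 314.9] [270. 346.  10.]
side [[-0.9, 0.306, -0.31, 40.56], [-0.436, -0.628, 0.645, 945.974], [0.003, 0.715, 0.699, 1180.947], [0.0, 0.0, 0.0, 1.0]]
station 0.56 [254.3, 253.2] [559.  46.   9.]
rack 0.92 [351.0, 233.0] [ 306. -144.   40.]
rack 0.78 [279.5, 236.4] [490.   6.  81.]
rack_center 0.75 [325.4, 154.9] [ 498. -384.  126.]
rack_center 0.69 [375.8, 170.6] [ 320. -424.   89.]
rack_wells 0.54 [224.2, 211.9] [730. -60.  28.]
small_rack 0.97 [223.5, 210.2] [730. -57.  39.]
wash_bottle 0.7 [185.7, 258.3] [720. 185.  48.]
beaker 0.73 [191.9, 309.8] [451. 498. 349.]
amber_jar 0.59 [239.3, 337.6] [443. 349.  36.]
spatula 0.97 [291.8, 371.8] [282. 362.   3.]
```

View pics/top0.png

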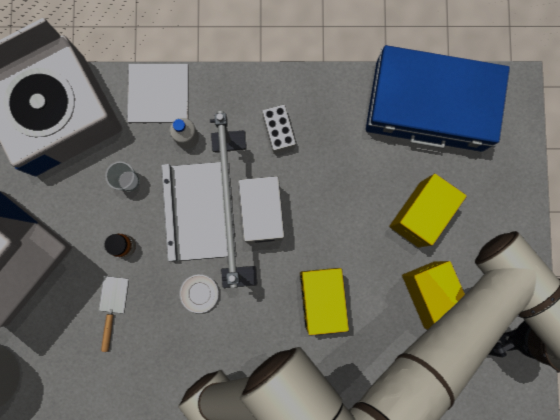

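View pics/side0.png

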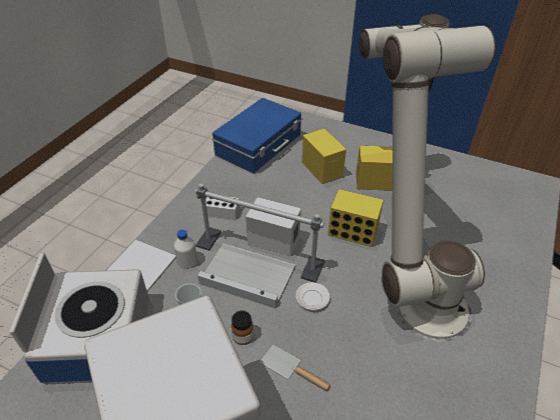

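The white rack is the block at about (261, 210) in the top view. It stands in front of the plate at (200, 210), with the rod between them running from (222, 118) to (233, 278). The yellow blocks are look-alikes. The side view agrees: rack at (273, 227), plate at (248, 270). Next I'll fit the rack top, the plate and the rod.

```bash
python3 - <<'E'
from h import *
p=dict(np.load("top0.npz")); P=cloud(p); ok=p["z_map"]>0
v,u=np.mgrid[:420,:560]
def fit(name,m,lo,hi,refine=True):
    m=m&ok&(P[...,2]>lo)&(P[...,2]<hi); q=P[m]
    r=cv2.minAreaRect(q[:,:2].astype(np.float32)); print(name,len(q),"z",np.median(q[:,2]).round(1),"box",np.round(r,1) if 0 else r, np.round(cv2.boxPoints(r)).tolist())
fit("rack",(u>236)&(u<290)&(v>170)&(v<250),120,140)
fit("plate",(u>160)&(u<232)&(v>155)&(v<268),6,16)
fit("stop",(u>155)&(u<185)&(v>155)&(v<270),34,48)
fit("rod",(u>212)&(u<245)&(v>125)&(v<270),190,225)
fit("rodall",(u>205)&(u<250)&(v>100)&(v<295),190,225)
E
```

```text
rack 2475 z 128.9 box ((531.9131469726562, -42.022186279296875), (150.13929748535156, 95.95519256591797), 5.46021842956543) [[453.0, -1.0], [462.0, -97.0], [611.0, -83.0], [602.0, 13.0]]
plate 4062 z 9.5 box ((540.7976684570312, 132.10064697265625), (185.37098693847656, 282.34686279296875), 89.89442443847656) [[399.0, 40.0], [682.0, 39.0], [682.0, 225.0], [400.0, 225.0]]
stop 750 z 39.1 box ((533.5628662109375, 196.82327270507812), (249.42807006835938, 21.67755699157715), 4.6062912940979) [[408.0, 198.0], [410.0, 176.0], [659.0, 196.0], [657.0, 218.0]]
rod 1031 z 210.4 box ((550.2705688476562, 34.84679412841797), (328.4746398925781, 20.781482696533203), 4.281239986419678) [[386.0, 33.0], [387.0, 12.0], [715.0, 37.0], [713.0, 57.0]]
rodall 1354 z 210.9 box ((546.6921997070312, 38.93057632446289), (400.11737060546875, 37.98116683959961), 4.63460111618042) [[346.0, 42.0], [349.0, 4.0], [748.0, 36.0], [745.0, 74.0]]
```

Fit in station terms: plate origin is about (546, 37) with yaw 4.6°. The rack is about 30 mm from the plate, 20 mm off the centre line, and about 1° askew. First I'll move behind it at height, with the fingers open along the push direction so the leading finger is ahead of the gripper's body.

Emit:
carry_out --pt "-0.053 0.031 0" --pt "-0.106 0.062 0" --pt "-0.159 0.092 0" --pt "-0.212 0.123 0" --pt "-0.265 0.154 0" --pt "-0.318 0.185 0" --pt "-0.371 0.215 0" --pt "-0.424 0.246 0" --roll '[5,10,15,19.6,19.6,19.6,19.6,19.6]' --claw '[0.085,0.085,0.085,0.085,0.085,0.085,0.085,0.085]'

```text
clock: 2.1
position: [543.1, -169.8, 405.1]
ee_rot: [-0.04, 0.999, -0.0, 0.0]
contact_force: [0.9, -0.6, 0.2]
gripper_width: 85.2
grasp_force: 0.0
```

Emit:
carry_out --pt "0 0 0.04" --pt "0 0 0.09" --pt "0 0 0.14" --pt "0 0 0.18" --pt "0 0 0.19" --pt "0 0 0.19" --roll '[0,0,0,0,0,0]' --claw '[0.085,0.085,0.085,0.085,0.085,0.085]'

```text
clock: 2.85
position: [542.7, -171.7, 215.1]
ee_rot: [-0.041, 0.999, -0.0, 0.0]
contact_force: [-0.3, -0.3, -0.2]
gripper_width: 85.0
grasp_force: 0.0
```

```bash
cat >> h.py <<'E'
O=np.array([546.3,37]); th=np.radians(4.6); X=np.array([-np.sin(th),np.cos(th)]); Ee=np.array([np.cos(th),np.sin(th)])
def S(q): d=np.asarray(q)[...,:2]-O; return np.stack([d@X,d@Ee],-1)
E
python3 - <<'E'
from h import *
from scipy.spatial.transform import Rotation as R
s=read_state(); print(s["clock"],s["position"],S(s["position"]),s["contact_force"]); print(R.from_quat(s["ee_rot"]).as_matrix().round(3))
p=get_image("side"); cv2.imwrite("pics/s1.png",p["img"][...,::-1])
E
```

```text
2.85 [ 542.69092435 -171.72192287  215.0671549 ] [-207.7601602   -20.33672408] [-0.32330094 -0.31799651 -0.15681441]
[[-0.997 -0.081  0.   ]
 [-0.081  0.997 -0.   ]
 [-0.    -0.    -1.   ]]
```

View pics/s1.png

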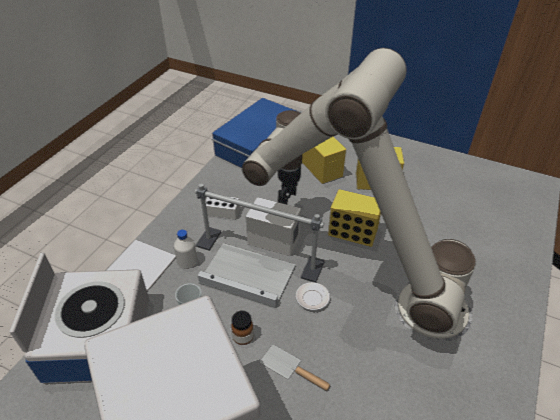

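The side view shows the gripper at (288, 185) behind the rack. The elbow-side forearm ends at (258, 170), on the station side of the tool, so I'll check its clearance over the rod.

```bash
python3 - <<'E'
from h import *
p=get_image("side"); P=cloud(p); t=get_image("top"); T=cloud(t)
for uv in [(258,184),(246,170),(258,158),(275,160),(285,150),(290,175),(288,198)]:
    q=P[uv[1],uv[0]]; print(uv,q.round(),S(q).round())
# lowest/forward-most robot surface in front of the tool
for C,n in((P,"side"),(T,"top")):
    s=S(C); 
    for a in range(-220,0,20):
        m=(s[...,0]>a)&(s[...,0]<a+20)&(C[...,2]>150)&(abs(s[...,1]+20)<200)&(C[...,2]<900)
        if m.sum()>3: print(n,a,m.sum(),"z",np.percentile(C[m][:,2],[0,50,100]).round(),"lat",np.percentile(s[m][:,1],[0,100]).round())
E
```

```text
(258, 184) [537.  45. 305.] [ 9. -8.]
(246, 170) [568.  54. 350.] [15. 23.]
(258, 158) [543.  30. 382.] [-7. -4.]
(275, 160) [495.  26. 389.] [ -7. -52.]
(285, 150) [465.  29. 433.] [ -1. -82.]
(290, 175) [ 524. -139.  206.] [-174.  -36.]
(288, 198) [ 576. -244.    3.] [-283.    8.]
side -220 121 z [174. 398. 405.] lat [-60.  21.]
side -200 259 z [151. 250. 407.] lat [-59.  20.]
side -180 403 z [151. 217. 401.] lat [-50.  16.]
side -160 54 z [151. 160. 383.] lat [-32.  16.]
side -140 37 z [151. 375. 382.] lat [-30.  20.]
side -120 17 z [358. 379. 384.] lat [-3. 34.]
side -100 30 z [358. 377. 386.] lat [-1. 31.]
side -80 13 z [371. 375. 383.] lat [ 8. 24.]
side -60 45 z [366. 406. 597.] lat [-166.   29.]
side -40 349 z [323. 450. 655.] lat [-216.   30.]
side -20 1622 z [153. 428. 658.] lat [-219.  179.]
top -220 520 z [171. 399. 409.] lat [-67.  19.]
top -200 526 z [178. 396. 407.] lat [-65.  19.]
top -180 433 z [342. 377. 399.] lat [-59.  19.]
top -160 418 z [340. 374. 386.] lat [-57.  21.]
top -140 411 z [332. 374. 384.] lat [-55.  22.]
top -120 426 z [301. 375. 387.] lat [-53.  33.]
top -100 530 z [335. 380. 545.] lat [-180.   30.]
top -80 1698 z [354. 516. 634.] lat [-220.   31.]
top -60 1786 z [354. 545. 654.] lat [-220.   33.]
top -40 1696 z [352. 550. 659.] lat [-220.   38.]
top -20 1782 z [152. 510. 658.] lat [-220.  180.]
```

The wrist's underside is at about 300 mm, which clears the rod. Now I'll slide the rack toward the plate edge.

Emit:
carry_out --pt "0 0.012 0" --pt "0 0.02 0" --pt "0 0.027 0" --pt "0 0.034 0" --pt "0 0.041 0" --pt "0 0.048 0" --pt "0 0.053 0" --pt "0 0.053 0" --roll '[0,0,0,0,0,0,0,0]' --claw '[0.085,0.085,0.085,0.085,0.085,0.085,0.085,0.085]'

```text
clock: 4.0
position: [538.0, -118.6, 214.8]
ee_rot: [-0.041, 0.999, -0.0, 0.0]
contact_force: [0.8, -3.8, 2.3]
gripper_width: 85.0
grasp_force: 1.9
```

```bash
cat >> h.py <<'E'
def rackfit(lo=120,hi=140,sx=(-110,130)):
    p=get_image("top"); P=cloud(p); s=S(P); m=(p["z_map"]>0)&(P[...,2]>lo)&(P[...,2]<hi)&(s[...,0]>sx[0])&(s[...,0]<sx[1])&(abs(s[...,1]+20)<110)
    # white only
    c=p["img"].astype(int); m&=(c.min(-1)>90)
    q=s[m]; r=cv2.minAreaRect(q.astype(np.float32)); print("n",len(q),"z",np.median(P[m][:,2]).round(1),"s/lat box",r,"s range",np.percentile(q[:,0],[1,99]).round(1)); return p,P,s
E
python3 - <<'E'
from h import *
s=read_state(); print(S(s["position"]),s["position"][2],s["contact_force"])
p,P,_=rackfit(); cv2.imwrite("pics/t2.png",p["img"][...,::-1])
E
```

```text
[-154.4208192   -20.79943449] 214.84312773650328 [ 0.78339869 -3.7809321   2.2911424 ]
n 24 z 138.4 s/lat box ((-21.928443908691406, -70.24636840820312), (40.284637451171875, 11.674735069274902), 83.2165756225586) s range [-28.8 -17.9]
```

Emit:
carry_out --pt "0 0.003 0" --pt "0 0.003 0" --roll '[0,0]' --claw '[0.085,0.085]'

```text
clock: 4.3
position: [537.8, -116.1, 215.0]
ee_rot: [-0.04, 0.999, -0.0, 0.0]
contact_force: [0.7, -6.4, 4.0]
gripper_width: 85.0
grasp_force: 2.9
```

```bash
python3 - <<'E'
from h import *
s=read_state(); print(S(s["position"]),s["position"][2],s["contact_force"])
p=get_image("side");P=cloud(p);s=S(P); z=P[...,2]
for lo,hi in((30,60),(60,90),(90,115)):
  for a,b in((-80,-50),(-35,0),(20,50)):
    m=(z>lo)&(z<hi)&(s[...,0]>-60)&(s[...,0]<40)&(s[...,1]>a)&(s[...,1]<b); print(lo,a,m.sum(),np.percentile(s[m][:,0],[10,50,90]).round(1) if m.sum() else 0)
E
```

```text
[-151.95967534  -20.78285165] 214.95067182901622 [ 0.74543781 -6.40681226  4.03186226]
30 -80 26 [-4.2  2.3  6.2]
30 -35 30 [-4.4  0.9  6.7]
30 20 25 [-3.8  3.8  7.4]
60 -80 25 [ 8.4 13.2 21.3]
60 -35 29 [ 9.5 15.6 20.4]
60 20 23 [11.5 17.7 21.4]
90 -80 29 [22.5 28.9 31.8]
90 -35 31 [24.3 29.1 32.5]
90 20 27 [24.5 29.4 33.2]
```

The rack is already leaning about 26°, with its foot some 20 mm short of the plate. It tipped by bench friction, so I'll ease back, then push lower.

Emit:
carry_out --pt "0 -0.006 0" --pt "0 -0.012 0" --pt "0 -0.018 0" --pt "0 -0.024 0" --pt "0 -0.03 0" --pt "0 -0.036 0" --pt "0 -0.042 0" --pt "0 -0.05 0" --roll '[0,0,0,0,0,0,0,0]' --claw '[0.085,0.085,0.085,0.085,0.085,0.085,0.085,0.085]'

```text
clock: 5.35
position: [541.8, -165.8, 214.8]
ee_rot: [-0.04, 0.999, 0.0, 0.0]
contact_force: [-0.7, 0.7, 0.6]
gripper_width: 85.1
grasp_force: 0.0
```

```bash
cat >> h.py <<'E'
def face():
    p=get_image("side");P=cloud(p);s=S(P); z=P[...,2]
    for lo,hi in((30,60),(60,90),(90,115)):
        o=[]
        for a,b in((-80,-50),(-35,0),(20,50)):
            m=(z>lo)&(z<hi)&(s[...,0]>-90)&(s[...,0]<40)&(s[...,1]>a)&(s[...,1]<b); o.append(np.median(s[m][:,0]).round(1) if m.sum() else None)
        print(lo,o)
    return p
E
python3 - <<'E'
from h import *
s=read_state(); print(S(s["position"]),s["position"][2],s["contact_force"])
p=face(); cv2.imwrite("pics/s3.png",cv2.resize(p["img"][120:320,150:420,::-1],None,fx=2.5,fy=2.5))
p=get_image("top");P=cloud(p);s=S(P);z=P[...,2]
m=(z>6)&(z<16)&(abs(s[...,1])<110)&(s[...,0]>-25)&(s[...,0]<60); print("plate front",np.percentile(s[m][:,0],[0.5,2,5]))
E
```

```text
[-201.83310735  -20.74206873] 214.80293933871087 [-0.70935689  0.67576549  0.64165232]
30 [np.float64(-21.7), np.float64(-21.9), np.float64(-20.1)]
60 [np.float64(-21.6), np.float64(-20.9), np.float64(-20.6)]
90 [np.float64(-21.7), np.float64(-21.1), np.float64(-20.2)]
plate front [21.25441743 26.43682747 33.77304806]
```

View pics/s3.png

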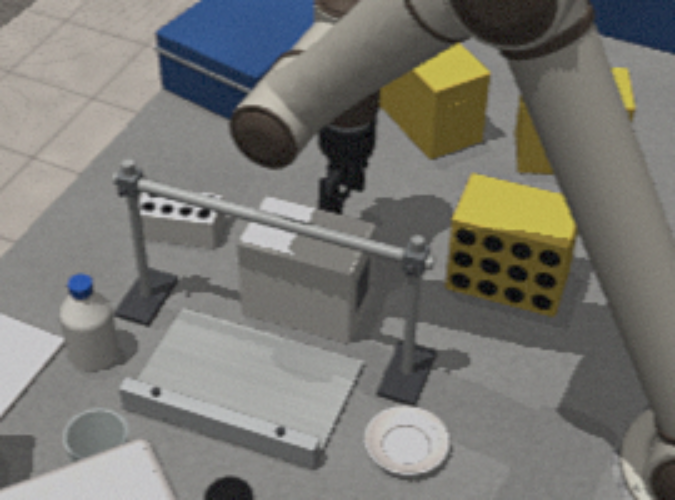

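The crop shows the rack standing upright again at about (300, 260), with its face parallel to the plate edge and about 21 mm away, and nothing else disturbed. I'll read the tool's front profile from the clouds, to see how far it can reach under the rod, and go lower.

Emit:
carry_out --pt "0 0 0.015" --pt "0 0 0.03" --pt "0 0 0.03" --roll '[0,0,0]' --claw '[0.085,0.085,0.085]'

```text
clock: 5.82
position: [540.9, -165.4, 182.6]
ee_rot: [-0.04, 0.999, 0.0, -0.002]
contact_force: [0.4, 0.2, 0.4]
gripper_width: 85.3
grasp_force: 0.0
```

```bash
python3 - <<'E'
from h import *
st=read_state(); print(st["position"],st["contact_force"]); t=S(st["position"]); zt=st["position"][2]
p=get_image("side");P=cloud(p);s=S(P)-t; z=P[...,2]-zt
for a in range(-170,160,10):
    m=(z>a)&(z<=a+10)&(abs(s[...,1])<50)&(s[...,0]>-70)&(s[...,0]<75)
    if m.sum()>1: print(a,m.sum(),"front",np.percentile(s[m][:,0],[50,95,100]).round(),"lat",s[m][:,1].min().round(),s[m][:,1].max().round())
E
```

```text
[ 540.94490363 -165.37928067  182.58015887] [0.35707516 0.17724064 0.4486946 ]
-160 11 front [-43. -37. -35.] lat -11.0 4.0
-150 11 front [-43. -41. -41.] lat -11.0 5.0
-140 6 front [-41. -39. -39.] lat -12.0 -1.0
-130 8 front [-43. -40. -40.] lat -11.0 -2.0
-120 5 front [-46. -39. -39.] lat -12.0 -8.0
-110 2 front [-34. -32. -32.] lat -12.0 -6.0
-100 15 front [37. 44. 45.] lat -18.0 -3.0
-90 18 front [28. 35. 36.] lat -16.0 17.0
-80 30 front [24. 66. 68.] lat -19.0 20.0
-70 54 front [45. 69. 72.] lat -19.0 20.0
-60 42 front [54. 69. 73.] lat -14.0 12.0
-50 30 front [35. 40. 44.] lat -36.0 25.0
-40 50 front [30. 40. 42.] lat -37.0 31.0
-30 58 front [32. 38. 41.] lat -37.0 32.0
-20 51 front [31. 39. 42.] lat -37.0 26.0
-10 73 front [30. 38. 42.] lat -36.0 24.0
0 37 front [29. 35. 41.] lat -35.0 19.0
10 28 front [33. 39. 42.] lat -39.0 11.0
20 42 front [34. 41. 43.] lat -38.0 7.0
30 40 front [30. 40. 44.] lat -40.0 1.0
40 38 front [27. 38. 39.] lat -39.0 -9.0
50 20 front [25. 35. 38.] lat -40.0 -17.0
60 16 front [20. 30. 35.] lat -40.0 -27.0
140 3 front [60. 65. 65.] lat 36.0 39.0
150 27 front [51. 72. 74.] lat 19.0 38.0
```

The profile shows knuckles bulging to 72 mm ahead at TCP-55 to -90, so they had pushed at the rack's top. I'll raise the tool so they pass above it and push with the fingertip at about 70 mm.

Emit:
carry_out --pt "0 0 -0.03" --pt "0 0 -0.054" --pt "0 0.02 -0.054" --pt "0 0.03 -0.054" --pt "0 0.037 -0.054" --pt "0 0.044 -0.054" --pt "0 0.05 -0.054" --pt "0 0.05 -0.054" --roll '[0,0,0,0,0,0,0,0]' --claw '[0.085,0.085,0.085,0.085,0.085,0.085,0.085,0.085]'

```text
clock: 6.88
position: [537.4, -115.0, 237.9]
ee_rot: [-0.041, 0.999, 0.0, -0.001]
contact_force: [0.4, -1.2, 0.4]
gripper_width: 85.2
grasp_force: 0.0
```

```bash
python3 - <<'E'
from h import *
s=read_state(); print(S(s["position"]),s["position"][2],s["contact_force"]); face()
E
```

```text
[-150.80691284  -21.0900828 ] 237.88617435187533 [ 0.37122095 -1.20556478  0.35907936]
30 [np.float64(1.0), np.float64(2.0), np.float64(3.2)]
60 [np.float64(8.5), np.float64(10.0), np.float64(11.4)]
90 [np.float64(15.8), np.float64(17.2), np.float64(18.2)]
```

The rack leans about 15° with its foot close to the plate edge. I'll keep pushing to tip it.

Emit:
carry_out --pt "0 0.005 0" --pt "0 0.01 0" --pt "0 0.015 0" --pt "0 0.019 0" --pt "0 0.019 0" --roll '[0,0,0,0,0]' --claw '[0.085,0.085,0.085,0.085,0.085]'

```text
clock: 7.55
position: [536.0, -96.4, 238.5]
ee_rot: [-0.041, 0.999, 0.0, -0.0]
contact_force: [0.3, -0.6, 0.4]
gripper_width: 84.7
grasp_force: 0.0
```

```bash
python3 - <<'E'
from h import *
s=read_state(); print(S(s["position"]),s["position"][2],s["contact_force"]); p=get_image("side");P=cloud(p);s=S(P); z=P[...,2]
for lo in range(15,170,15):
    m=(z>lo)&(z<lo+15)&(s[...,0]>-90)&(s[...,0]<140)&(s[...,1]>-40)&(s[...,1]<20); print(lo,m.sum(),np.median(s[m][:,0]).round(1) if m.sum() else None)
cv2.imwrite("pics/s4.png",cv2.resize(p["img"][120:320,150:420,::-1],None,fx=2.5,fy=2.5))
E
```

```text
[-132.18441842  -20.97930319] 238.52059493566975 [ 0.3269186  -0.5715454   0.40528029]
15 37 3.2
30 28 7.8
45 28 14.8
60 27 20.7
75 30 27.9
90 31 34.7
105 54 39.6
120 230 22.8
135 230 -10.9
150 94 -33.9
165 43 -65.3
```

View pics/s4.png

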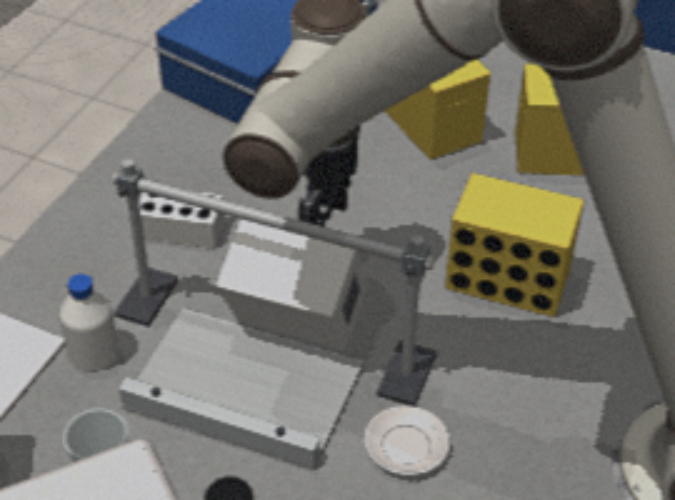

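The rack leans about 23° and now bears on the plate edge at crop (290, 330). It's clear of the rod, so I'll keep going.

Emit:
carry_out --pt "0 0.005 0" --pt "0 0.01 0" --pt "0 0.015 0" --pt "0 0.02 0" --pt "0 0.025 0" --pt "0 0.025 0" --pt "0 0.025 0" --roll '[0,0,0,0,0,0,0]' --claw '[0.085,0.085,0.085,0.085,0.085,0.085,0.085]'

```text
clock: 8.48
position: [534.7, -76.4, 247.4]
ee_rot: [-0.043, 0.999, -0.004, 0.002]
contact_force: [-12.4, -25.9, 44.9]
gripper_width: 85.3
grasp_force: 23.1
```

```bash
cat >> h.py <<'E'
def prof():
    s=read_state(); print(s["clock"],S(s["position"]),s["position"][2],s["contact_force"]); p=get_image("side");P=cloud(p);s=S(P); z=P[...,2]
    for lo in range(15,170,15):
        m=(z>lo)&(z<lo+15)&(s[...,0]>-90)&(s[...,0]<140)&(s[...,1]>-40)&(s[...,1]<20); print(lo,m.sum(),np.median(s[m][:,0]).round(1) if m.sum() else None)
    return p
E
python3 -c "
from h import *
prof()"
```

```text
8.475 [-112.15158538  -20.65988065] 247.4287430024371 [-12.4359199  -25.90242018  44.92259212]
15 24 19.2
30 9 17.4
45 8 27.6
60 10 37.6
75 8 49.1
90 23 60.1
105 165 54.3
120 169 34.8
135 222 10.6
150 135 -8.7
165 42 -71.9
```

The force jumped to about 50 N. The fingertip is dragging the face downward and jamming it at about 37°. I'll relieve it, then follow the face's own arc, moving up and forward, at a higher contact.

Emit:
carry_out --pt "0 -0.008 -0.004" --pt "0 -0.01 -0.014" --pt "0 -0.008 -0.018" --pt "0 -0.003 -0.021" --pt "0 0.001 -0.024" --pt "0 0.005 -0.027" --pt "0 0.005 -0.027" --roll '[0,0,0,0,0,0,0]' --claw '[0.085,0.085,0.085,0.085,0.085,0.085,0.085]'

```text
clock: 9.4
position: [533.8, -66.4, 265.8]
ee_rot: [-0.041, 0.999, 0.0, 0.0]
contact_force: [-0.3, 0.1, 0.5]
gripper_width: 85.0
grasp_force: 0.0
```

```bash
python3 -c "
from h import *
prof()"
```

```text
9.4 [-102.02351988  -20.73046238] 265.7784133287305 [-0.28529146  0.11344718  0.46249378]
15 18 29.8
30 6 17.5
45 7 28.3
60 10 40.8
75 5 51.8
90 23 62.7
105 165 55.1
120 184 34.1
135 163 14.4
150 151 -6.0
165 27 -63.6
```

Emit:
carry_out --pt "0 0.003 -0.002" --pt "0 0.006 -0.004" --pt "0 0.009 -0.006" --pt "0 0.011 -0.008" --pt "0 0.011 -0.008" --pt "0 0.011 -0.008" --roll '[0,0,0,0,0,0]' --claw '[0.085,0.085,0.085,0.085,0.085,0.085]'

```text
clock: 10.2
position: [532.8, -56.0, 273.7]
ee_rot: [-0.04, 0.999, 0.0, -0.0]
contact_force: [-0.1, -0.6, -0.6]
gripper_width: 85.1
grasp_force: 0.0
```

```bash
python3 -c "
from h import *
p=prof(); cv2.imwrite('pics/s5.png',cv2.resize(p['img'][120:320,150:420,::-1],None,fx=2.5,fy=2.5))"
```

```text
10.2 [-91.62901354 -20.90232031] 273.70135785143515 [-0.14249348 -0.64164636 -0.57825547]
15 55 111.8
30 59 111.8
45 58 111.0
60 55 111.8
75 64 112.0
90 294 62.8
105 414 52.4
120 19 -37.4
135 21 -37.6
150 10 -19.0
165 37 -22.1
```

View pics/s5.png

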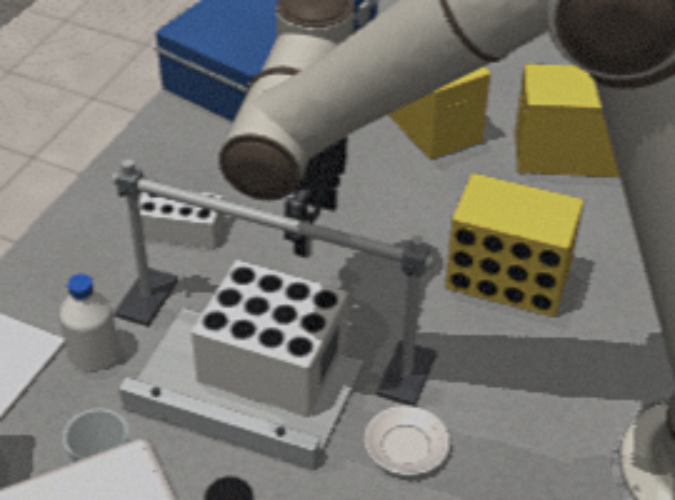

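The rack has tipped onto the plate with its wells up. Its far face is at x≈112 and square, so it needs about 38 mm more. I'll lower the open gripper behind it so the knuckles (72 mm ahead) can reach under the rod while the body stays clear.

Emit:
carry_out --pt "0 -0.015 0" --pt "0 -0.015 0.03" --pt "0 -0.015 0.06" --pt "0 -0.015 0.09" --pt "0 -0.015 0.103" --pt "0 -0.015 0.103" --roll '[0,0,0,0,0,0]' --claw '[0.085,0.085,0.085,0.085,0.085,0.085]'

```text
clock: 11.0
position: [534.0, -71.4, 170.1]
ee_rot: [-0.04, 0.999, -0.0, -0.001]
contact_force: [-0.7, -0.4, 0.6]
gripper_width: 85.0
grasp_force: 0.0
```

```bash
cat >> h.py <<'E'
def top():
    p=get_image("side");P=cloud(p);s=S(P);z=P[...,2]
    o=[]
    for a in range(-80,50,20):
        m=(z>20)&(z<95)&(s[...,0]>85)&(s[...,0]<149)&(abs(s[...,1]-a)<10); o.append(np.median(s[m][:,0]).round(1) if m.sum()>5 else None)
    print("far face",o)
    m=(z>100)&(z<112)&(s[...,0]>-30)&(s[...,0]<149)&(abs(s[...,1])<120); r=cv2.minAreaRect(s[m].astype(np.float32)); print("top",m.sum(),r,np.median(z[m]))
    return p
E
python3 -c "
from h import *
s=read_state(); print(S(s['position']),s['position'][2],s['contact_force'])
top()
# wrist clearance
t=get_image('side');P=cloud(t);s=S(P);z=P[...,2]
m=(z>222)&(z<330)&(s[...,0]>-20)&(s[...,0]<200)&(abs(s[...,1])<200); print('lowest over rod zone',np.sort(z[m])[:8].round())
"
```

```text
[-107.10534448  -20.93579345] 170.11166538422546 [-0.72456272 -0.41533649  0.61800904]
far face [np.float64(111.7), np.float64(111.9), np.float64(111.7), np.float64(111.9), np.float64(111.8), np.float64(111.4), np.float64(111.9)]
top 1626 ((48.264183044433594, -18.41375732421875), (135.959228515625, 150.43739318847656), 0.41904690861701965) 105.72209822340574
lowest over rod zone [222. 223. 223. 223. 223. 223. 224. 225.]
```

Emit:
carry_out --pt "0 0.008 0" --pt "0 0.014 0" --pt "0 0.02 0" --pt "0 0.026 0" --pt "0 0.03 0" --pt "0 0.03 0" --roll '[0,0,0,0,0,0]' --claw '[0.085,0.085,0.085,0.085,0.085,0.085]'

```text
clock: 11.85
position: [531.6, -40.7, 171.0]
ee_rot: [-0.041, 0.999, 0.0, 0.0]
contact_force: [0.3, -2.1, 0.5]
gripper_width: 84.9
grasp_force: 0.0
```

```bash
python3 -c "
from h import *
s=read_state(); print(S(s['position']),s['position'][2],s['contact_force'])
top()
t=get_image('side');P=cloud(t);s=S(P);z=P[...,2]
m=(z>225)&(z<330)&(s[...,0]>-30)&(s[...,0]<220)&(abs(s[...,1])<150); print('lowest over rod zone',np.sort(z[m])[:8].round())
x=S(read_state()['position'])
m=(z>180)&(z<232)&(abs(s[...,1]-x[1])<55)&(s[...,0]<-5); q=s[m]; print(m.sum()); 
for a in range(180,232,8):
    k=m&(z>a)&(z<=a+8); print(a,np.percentile(s[k][:,0],[50,90,100]).round(1)if k.sum() else None)
"
```

```text
[-76.28713662 -20.8395622 ] 171.01121526346054 [ 0.26828849 -2.06681764  0.49385633]
far face [np.float64(128.5), np.float64(128.2), np.float64(128.4), np.float64(128.3), np.float64(128.0), np.float64(128.2), np.float64(128.6)]
top 1672 ((52.32768249511719, -18.1708984375), (150.5683135986328, 160.4270782470703), 89.36980438232422) 105.71664894840956
lowest over rod zone [253. 254. 255. 255. 255. 256. 258. 258.]
234
180 [-1564.2 -1552.3   -61. ]
188 [-1566.6 -1554.2   -68.5]
196 [-1566.4 -1555.3 -1546.2]
204 [-1564.  -1549.7    -5.3]
212 [-1566.5 -1556.5 -1541.2]
220 [-1566.6 -1552.7 -1543.6]
228 [-1565.9 -1554.5 -1546.5]
```

The knuckles reach 74 mm ahead and the rack is at 128 mm, still square. I'll push on gently while the body keeps clear of the rod.

Emit:
carry_out --pt "0 0.004 0" --pt "0 0.008 0" --pt "0 0.012 0" --pt "0 0.015 0" --pt "0 0.015 0" --roll '[0,0,0,0,0]' --claw '[0.085,0.085,0.085,0.085,0.085]'

```text
clock: 12.58
position: [530.4, -25.7, 170.7]
ee_rot: [-0.041, 0.999, 0.0, -0.0]
contact_force: [0.1, -1.5, 1.8]
gripper_width: 84.9
grasp_force: 0.0
```

```bash
python3 -c "
from h import *
s=read_state(); print(S(s['position']),s['position'][2],s['contact_force'])
p=top(); cv2.imwrite('pics/s6.png',cv2.resize(p['img'][160:280,180:340,::-1],None,fx=4,fy=4))
x=S(s['position']); P=cloud(p);s=S(P);z=P[...,2]
m=(z>100)&(z<260)&(abs(s[...,1]-x[1])<48)&(s[...,0]<-15)&(s[...,0]>-120)
for a in range(170,250,8):
    k=m&(z>a)&(z<=a+8); print(a,np.percentile(s[k][:,0],[50,90,100]).round(1)if k.sum() else None)
k=(z>190)&(z<225)&(abs(s[...,1])<150)&(s[...,0]>-25)&(s[...,0]<20);print('rod front side',np.percentile(s[k][:,0],[5,50,95]))
"
```

```text
[-61.20057876 -20.9122393 ] 170.65329176378802 [ 0.14143498 -1.51739798  1.75605172]
far face [np.float64(143.4), np.float64(142.9), np.float64(143.5), np.float64(143.5), np.float64(143.5), np.float64(143.5), np.float64(143.0)]
top 1686 ((61.351524353027344, -18.64208221435547), (151.1521453857422, 175.4642791748047), 89.2633285522461) 105.73903641948323
170 [-49.7 -48.6 -48.4]
178 None
186 None
194 None
202 None
210 None
218 None
226 None
234 None
242 None
rod front side [-4.59283806  3.56575461  8.71262238]
```

View pics/s6.png

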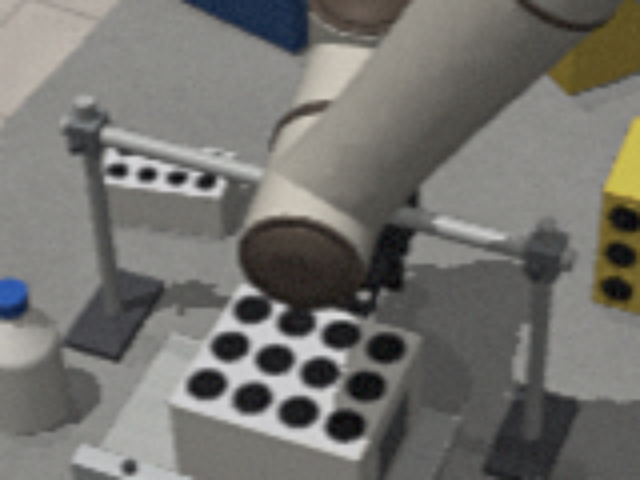

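The rack is at about 143.4 mm (the stop is at about 150), with the body clear of the rod. Next, 3 mm more for margin, then back off.

Emit:
carry_out --pt "0 0.0015 0" --pt "0 0.0035 0" --pt "0 0.0035 0" --roll '[0,0,0]' --claw '[0.085,0.085,0.085]'

```text
clock: 13.0
position: [530.1, -22.5, 170.6]
ee_rot: [-0.04, 0.999, 0.0, -0.0]
contact_force: [1.1, -2.7, 1.4]
gripper_width: 85.0
grasp_force: 0.0
```

```bash
python3 -c "
from h import *
s=read_state(); print(S(s['position']),s['contact_force'])
p=top();P=cloud(p);s=S(P);z=P[...,2]
m=(z>22)&(z<36)&(s[...,0]>164)&(s[...,0]<178)&(abs(s[...,1])<100); print('stop outer',np.median(s[m][:,0]))
m=(z>36)&(z<45)&(s[...,0]>140)&(s[...,0]<180)&(abs(s[...,1])<115); print('stop top',np.percentile(s[m][:,0],[2,10,50,90,98]).round(1))
"
```

```text
[-58.00585185 -20.94537128] [ 1.08425214 -2.673958    1.3644639 ]
far face [np.float64(146.3), np.float64(146.1), np.float64(146.1), np.float64(146.4), np.float64(146.8), np.float64(146.4), np.float64(146.5)]
top 1684 ((76.2754898071289, -18.51207733154297), (151.6466827392578, 145.24765014648438), 89.8313980102539) 105.75608356880218
stop outer 173.16505593006175
stop top [144.  146.4 163.  173.1 175.5]
```

By the side camera the stop face is at about 153, so about 6 mm is left. The rod's back is at about -8 and the body front at -16, so another 3 mm is safe.

Emit:
carry_out --pt "0 0.0015 0" --pt "0 0.003 0" --pt "0 0.003 0" --roll '[0,0,0]' --claw '[0.085,0.085,0.085]'

```text
clock: 13.42
position: [529.8, -19.5, 170.6]
ee_rot: [-0.04, 0.999, 0.0, -0.0]
contact_force: [-0.2, -2.6, 0.3]
gripper_width: 84.9
grasp_force: 0.0
```

```bash
python3 -c "
from h import *
s=read_state(); print(S(s['position']),s['contact_force'])
p=top()
"
```

```text
[-54.96248442 -20.93730547] [-0.19538637 -2.61399203  0.34571483]
far face [np.float64(148.1), np.float64(148.0), np.float64(148.2), np.float64(148.0), np.float64(148.1), np.float64(148.3), np.float64(147.5)]
top 1635 ((79.74760437011719, -18.235931396484375), (138.37197875976562, 152.0385284423828), 0.06053662300109863) 105.74688031141704
```

That leaves a gap of about 3 mm. I'll back off, rise, and check from above.

Emit:
carry_out --pt "0 -0.01 0" --pt "0 -0.03 0" --pt "0 -0.07 0" --pt "0 -0.11 0" --pt "0 -0.15 -0.02" --pt "0 -0.19 -0.06" --pt "0 -0.22 -0.1" --pt "0 -0.22 -0.1" --roll '[0,0,0,0,0,0,0,0]' --claw '[0.085,0.085,0.085,0.085,0.085,0.085,0.085,0.085]'

```text
clock: 14.48
position: [548.6, -241.3, 274.4]
ee_rot: [-0.039, 0.999, -0.001, 0.004]
contact_force: [-0.3, 0.2, -1.2]
gripper_width: 84.9
grasp_force: 0.0
```

```bash
python3 -c "
from h import *
s=read_state(); print(S(s['position']),s['contact_force'],s['clock'])
p=get_image('top');P=cloud(p);s=S(P);z=P[...,2];cv2.imwrite('pics/t7.png',p['img'][...,::-1])
m=(z>100)&(z<112)&(s[...,0]>5)&(s[...,0]<200)&(abs(s[...,1])<120); q=s[m]; print('top s',np.percentile(q[:,0],[0.5,1,99,99.5]).round(1),cv2.minAreaRect(q.astype(np.float32)))
m=(z>34)&(z<46)&(s[...,0]>130)&(s[...,0]<190)&(abs(s[...,1])<120); print('stop',np.percentile(s[m][:,0],[1,50,99]).round(1))
p=get_image('side');P=cloud(p);s=S(P);z=P[...,2]
m=(z>50)&(z<95)&(s[...,0]>120)&(s[...,0]<165)&(abs(s[...,1]+20)<60);print('side far face',np.median(s[m][:,0]))
"
```

```text
[-277.56135422  -20.01879905] [-0.31551189  0.18833496 -1.16671415] 14.475
top s [ 18.2  18.6 145.2 146.1] ((82.15630340576172, -21.279815673828125), (150.0748748779297, 130.44815063476562), 89.84220886230469)
stop [150.7 163.1 170.6]
side far face 149.67778956649315
```

View pics/t7.png

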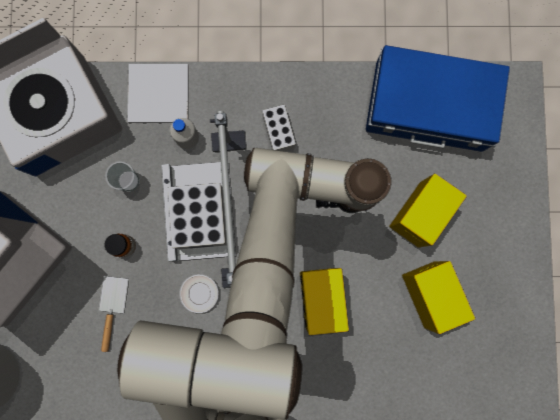

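The top view shows the rack wells-up at (197, 213) on the plate, square and about 3 mm from the stop, with its centre at x≈82. Nothing else has moved, so I'm handing it in.

```bash
python3 -c "
from bench import *
print(job_done())"
```

```text
the job is handed in; nothing more can be done
None
```

I handed the job in at about 14.5 s: the rack lies wells-up on the plate, square, about 3 mm from the back stop (the limit is 8 mm), with the bystanders in place, no sign of contact with the rod frame, and no verdict shown at hand-in.

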